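Fit a D cell into the sprung holder of the lamp test board

TASK

Take the big D cell out of the wooden stand and fit it in the cell holder on the white test board, the right way round: press its flat end back against the coil spring first, then, keeping the spring pressed, tip the button end down behind the plain contact until the cell lies level and fully home on the holder's floor, and let go. Leave the two smaller cells standing in the stand and do not disturb the roll of tape and the hand lens.

Things in the scene. Friction and masses are not known exactly. Their poses are not given: they have to be found in the camera images.
- cell_mid (a point): centre of the D cell, the biggest of the three silver cells in the stand: a loose metal cylinder 33 mm in diameter, 61.5 mm long, about 140 g. Its z axis runs along the cell from the flat end (-30.75 mm) to the button end (+30.75 mm). It starts upright, button up, in one of the stand's holes, 27.5 mm of it above the wood. Laid gently on its side on the bench it stays put
- cell_button (a point): tip of the D cell's brass button, 30.75 mm from the cell's centre along its z axis; the button is 9.6 mm wide and stands 2 mm out of the 59.5 mm long body. A thin black line runs round the body near this end
- bay (a point): where the cell's centre must come to lie, in the grey cell holder on the test board, 31.5 mm above the bench: x axis along the holder from the spring end to the plain contact (away from the robot at board yaw 0), y across, z up. The holder's flat floor is 16.5 mm below, 43 mm wide; the board's face is 19.5 mm below
- contact (a point): centre of the plain contact that the button bears on: inner face of the holder's end wall at x = +30.75 mm from bay. This end wall, the opposite one behind the spring (inner face at x = -40.25 mm) and the side cheeks are 3 mm thick and stand 22 mm above the holder's floor
- gap (a point): middle of the open part of the holder's sides, x = -2.25 mm from bay. The cheeks (37 mm apart inside) run only along the two ends, x below -24 mm and above +19.5 mm from bay; the 43 mm between them is open down to the floor, so fingers fit beside the middle of the cell only
- spring (a joint): how far the coil spring at the holder's -x end is pressed (m): 0 free, 0.013 solid, about 0.0055 with the cell home; 0.8 N per mm. Its end is a 14 mm disc on the holder's axis, face at x = -25.25 mm from bay when free. To get the button end in over its wall the cell must be tilted some 22 to 27 degrees, button up, and press the spring back about 10 mm (8 N)
- board: white test board, 190 x 150 x 12 mm, screwed to the bench; origin at the centre of its underside, axes parallel to those of bay. The holder lies along y = -35 mm. At y = +48 mm a lamp in its holder (34 mm wide, 33 mm above the board) at x = -42 mm and a knife switch (60 x 24 mm, 21 mm high) at x = +42 mm: nothing to do there
- stand: wooden cell stand fixed to the bench, a block 190 (x) x 62 (y) x 40 mm (z) with three round holes 36 mm wide and 34 mm deep in a row along x at -60, 0 and +60 mm, for the three cells in any order; origin at the centre of its underside
- small_a_mid (a point): centre of a smaller silver cell (26 mm in diameter, 50 mm long) that stands upright in the stand, 16 mm out of the wood: leave it standing there
- small_b_mid (a point): the same for the second smaller cell
- tape: loose roll of packing tape lying flat, 96 mm across and 24 mm high, origin at the centre of its underside: a bystander
- lens: loose hand lens lying flat: black rim 76 mm across, 10 mm high, round handle 12 mm thick to 112 mm along -x; origin under the rim's centre: a bystander

How it is judged:
By the outcome, as a careful person would: the job done as asked, in the order asked, and still so for the second after the job is handed in, with the robot touching nothing.
It also fails if it takes over 72 s, if anything falls off the work surface, if the arm or the gripper's body presses on something with over 40 N, if the wrist force passes 120 N, or if a joint passes its speed limit or range.

ROBOT

A 7-joint arm with a two-finger parallel gripper is mounted at the origin on the work surface. World frame = base frame: x ahead of the robot, y to its left, z up, the work surface at z = 0. Lengths are in m, angles in degrees, forces in N, time in s.
With the tool pointing down it reaches from about 0.425 to 0.875 m from the base axis. Payload 4.7 kg.
Tool frame: the origin (TCP) lies at the very end of the fingers, on their centre line; the grasp point (between the pads) lies 19 mm behind it; x points along the fingers, y is the direction in which the jaws open and shut, and the axes are right-handed (so a half turn about x gives the same grasp; the last joint's range is limited). The gripper opens to 87 mm and grips with 3 to 60 N. Pads are 19 mm wide; open, the fingers measure 117 mm over their backs; the gripper's body (75 mm by 190 mm) begins 51 mm behind the grasp point.
Start: joints at [-67.03, 18.392, -4.016, 83.108, 1.295, 78.541, -3.26], TCP at [0.245, 0.602, 0.223] pointing down, gripper open.
Joint ranges: [-163.93, 163.93], [-17.29, 119.83], [-79.2, 71.16], [3.27, 140.29], [-89.18, 269.18], [5.43, 117.66], [-154.24, 154.24]. Speed limits (degrees/s): [147.25, 147.25, 180, 180, 180, 180, 180].

INTERFACE

Orientations are given as [roll, pitch, yaw] about the fixed x, y, z axes, in that order (R = Rz(yaw) Ry(pitch) Rx(roll)).
In Python, from rig import arm gives the robot as it stands. The module is installed in compiled form; this text tells all that it offers.
- The arm moves only by the tool servo_tool, never from a script. Its argument "steps" is a list that holds one entry, the list of rows, each a list of 7 numbers: the shift along the tool's x, y, z in m, then the turn, a rotation vector about the tool's x, y, z in degrees, then the opening in per cent of the stroke, from 0 (shut) to 100 (fully open). In form: [[[dx, dy, dz, ax, ay, az, gripper], ...]]. A call has 1 to 5 rows; each row shifts and turns the commanded pose from where the row before left it, along the tool's axes as they then stand; what a row does not reach is not made up. A row lasts 1/12 s, in which the tool goes at most 41.7 mm and 7.16 degrees, less where a joint would pass 70% of its speed; a pose out of reach is approached as far as the arm can. A call is refused whole if a number of a shift passes 0.0417 or a number of a turn 7.16, either way. A call with a gripper value outside its range is refused whole. The fingers move at their own pace and stop on an object; the grip force is fixed at half the most. Time passes only in rows, so rows that do not move let the fingers close. It gives the time, the measured TCP pose, the force and the opening at its end, in the units of the state.
- arm.get_obs(): the state, without advancing time (a new reading comes with each control period).
- arm.grab_frame(name): name is "side" or "top"; returns a dict with "frame" (480x640x3 uint8, red, green, blue), "fx", "fy", "cx", "cy" (pixels), "camera_from_world" (4x4, takes a point from world to camera coordinates). Camera axes: x right, y down, z forward; pixel columns grow to the right and rows downward; lengths in m; the calibration is good to about 2 mm. A picture is of the moment at which its call begins. There is no depth.
- arm.finish_job(): hands the job in, once; it reports no verdict.
Trained networks look in a picture, given as the dict that the camera call returned (one of the last four; its "shot" number tells which), for a name from the list of things; names that differ only in an ending like _2 or _b are one class to them, and where a whole thing is asked for, a point or a joint stands for the part that bears it (a point fixed in the world has none). Each returns a list of dicts, best first, with "conf" (0 to 1); they miss things now and then, are a little off and sometimes report something else, mostly with a low value. They report only what shows in the picture. A call takes as long as a camera call.
- arm.boxes_of(thing, picture): "rect" ([left, top, right, bottom] in pixels, round what is visible of it).
The state is a dict: "clock": time; "qpos": joint angles; "qvel": joint speeds; "joint_torque": joint torques, N m; "eef_pos": TCP position; "eef_rot": TCP orientation; "force": force on the tool from outside, world axes, zero at the start; "torque": the same for the moment, N m; "gripper_width": finger opening in m.
Only numpy, scipy, OpenCV 4.12 (cv2) and the standard library are available. Lean on these libraries where they do the work, as an engineer would, in place of code of your own. Each camera call takes 0.05 s, during which the arm holds its last target. There are 200 camera calls.

## Working session

There is one attempt and no reset: what is moved stays moved. The work goes in short steps, Python scripts to look and compute and a tool call to move; the robot and the scene stay as the last step left them, time stands still between calls to the robot, and variables do not carry over. Pictures are saved under pics/ and viewed, about 8 in all and at most 12, crops included, and the job is handed in when it is done.

Besides the shell and the picture viewer there is one more tool, called after "Request:" in YAML: its name, and indented under it one key for each argument. servo_tool: Moves the arm, as the interface text tells. Its arguments: {"type":"object","properties":{"steps":{"type":"array"}},"required":["steps"]}

```bash
mkdir -p pics; cat > h.py <<'E'
import numpy as np, cv2
from rig import arm
from scipy.spatial.transform import Rotation as R
def proj(f,p):
    M=np.array(f["camera_from_world"]);c=M[:3,:3]@np.array(p)+M[:3,3]
    return np.array([f["fx"]*c[0]/c[2]+f["cx"],f["fy"]*c[1]/c[2]+f["cy"]])
def back(f,u,v,z):
    M=np.array(f["camera_from_world"]);r=M[:3,:3].T@np.array([(u-f["cx"])/f["fx"],(v-f["cy"])/f["fy"],1]);o=-M[:3,:3].T@M[:3,3]
    return o+r*(z-o[2])/r[2]
def save(f,n,crop=None,s=1):
    im=f["frame"][:,:,::-1]
    if crop: im=im[crop[1]:crop[3],crop[0]:crop[2]]
    cv2.imwrite("pics/"+n,cv2.resize(im,None,fx=s,fy=s,interpolation=cv2.INTER_CUBIC))
E
python3 - <<'E'
from h import *
np.set_printoptions(precision=4,suppress=True)
o=arm.get_obs();print(o["clock"],o["eef_pos"],o["eef_rot"],o["gripper_width"],o["force"])
for n in("top","side"):
    f=arm.grab_frame(n);save(f,n+"1.png");M=np.array(f["camera_from_world"]);print(n,f["fx"],-M[:3,:3].T@M[:3,3],M[:3,:3])
    for t in("cell_mid","cell_button","small_a_mid","stand","board","bay","contact","spring","gap","tape","lens"):
        print(t,[(np.round(b["rect"],1).tolist(),round(b["conf"],2)) for b in arm.boxes_of(t,f)[:3]])
E
```

```text
0.0 [0.2451 0.6015 0.2215] [ -85.9888   89.8939 -108.1517] 0.08720529213013457 [ 0.3352 -0.5006 -0.503 ]
top 555.5670205394537 [ 0.3412 -0.06    1.333 ] [[-0.1058 -0.9944 -0.0039]
 [-0.9735  0.1043 -0.2034]
 [ 0.2027 -0.0177 -0.9791]]
cell_mid [([148.9, 264.6, 164.9, 278.6], 0.49)]
cell_button [([150.7, 263.2, 164.9, 280.8], 0.69), ([459.3, 313.1, 490.2, 379.0], 0.33)]
small_a_mid []
stand [([141.8, 255.5, 203.6, 339.4], 0.7)]
board [([349.2, 233.9, 429.7, 322.2], 0.72)]
bay [([350.2, 234.9, 428.0, 319.8], 0.73)]
contact [([351.0, 230.7, 426.5, 325.4], 0.88)]
spring []
gap [([350.7, 231.9, 426.7, 322.3], 0.58)]
tape [([254.3, 170.2, 294.8, 209.5], 0.64)]
lens [([458.1, 316.2, 491.0, 376.9], 0.65)]
side 473.6445456935653 [ 0.3247 -0.7579  0.744 ] [[ 0.9164 -0.3997 -0.0218]
 [-0.282  -0.6058 -0.744 ]
 [ 0.2841  0.6879 -0.6679]]
cell_mid [([252.3, 164.6, 263.1, 175.5], 0.57)]
cell_button [([250.6, 161.6, 263.5, 175.9], 0.63)]
small_a_mid [([212.5, 187.6, 226.9, 194.6], 0.63)]
stand [([202.8, 167.5, 277.4, 217.3], 0.74)]
board [([255.3, 294.2, 375.2, 392.5], 0.71)]
bay [([213.3, 189.7, 224.8, 194.3], 0.74), ([256.9, 290.6, 377.1, 392.7], 0.62)]
contact [([255.0, 292.6, 374.2, 390.7], 0.93)]
spring []
gap [([254.9, 295.2, 377.7, 390.4], 0.9)]
tape [([350.7, 208.8, 388.7, 242.5], 0.71)]
lens [([232.7, 440.4, 295.8, 478.2], 0.85)]
```

```bash
python3 - <<'E'
import cv2,numpy as np
t=cv2.imread("pics/top1.png");s=cv2.imread("pics/side1.png")
def c(im,x0,y0,w,h,k): return cv2.resize(im[y0:y0+h,x0:x0+w],None,fx=k,fy=k,interpolation=cv2.INTER_CUBIC)
a=np.hstack([c(t,125,245,100,100,3),c(t,340,225,100,100,4)[:300] if 0 else c(t,340,228,100,100,3)])
cv2.imwrite("pics/mt.png",c(t,340,228,100,100,6));
L=np.vstack([c(t,130,250,80,100,3),c(s,195,155,90,70,3)[:, :240]])
Rr=c(s,250,285,130,115,4)
H=600
m=np.zeros((600,800,3),np.uint8);m[:L.shape[0],:240]=L[:600];m[:Rr.shape[0],260:780]=Rr
cv2.imwrite("pics/m2.png",m)
E
```

```text
(no output)
```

View pics/m2.png

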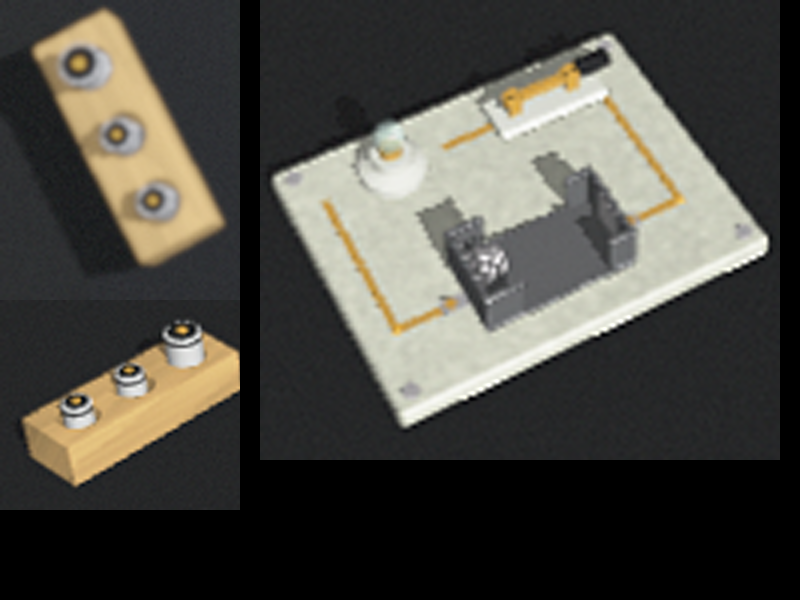

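View pics/mt.png

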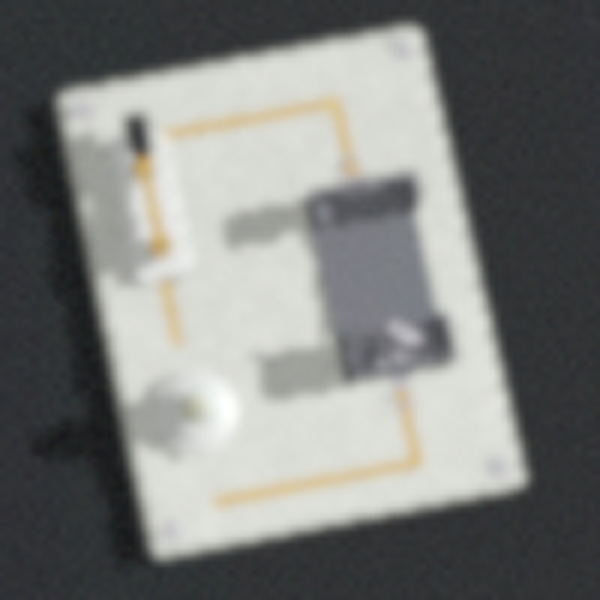

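```bash
cat > fit.py <<'E'
from h import *
from scipy.optimize import least_squares
np.set_printoptions(precision=4,suppress=True)
t=arm.grab_frame("top");s=arm.grab_frame("side")
q=lambda P,k,o:(np.array(P)+.5)/k-.5+np.array(o)
bx=np.array([[.095,.075],[.095,-.075],[-.095,-.075],[-.095,.075]])
bt=q([(58,92),(425,23),(530,488),(152,560)],6,(340,228))
bs=q([(613-260,35),(768-260,240),(403-260,413),(275-260,178)],4,(250,285))
sx=np.array([[.095,.031],[.095,-.031],[-.095,-.031],[-.095,.031]])
st=q([(33,48),(107,10),(225,228),(148,265)],3,(130,250))
def W(p,l,z):
    c,s_=np.cos(p[2]),np.sin(p[2]);return np.c_[l@np.array([[c,s_],[-s_,c]])+p[:2],np.full(len(l),z)]
def fit(l,z,obs,p0):
    f=lambda p:np.concatenate([(np.array([proj(c,w) for w in W(p,l,z)])-o).ravel() for c,o in obs])
    r=least_squares(f,p0);print(r.x,np.degrees(r.x[2]),"res",f(r.x));return r.x
for o in([(t,bt)],[(s,bs)],[(t,bt),(s,bs)]): b=fit(bx,.012,o,[.35,-.2,0])
w=fit(sx,.04,[(t,st)],[.4,.4,0.4])
for d in(-.06,0,.06): print("hole",W(w,np.array([[d,0]]),0))
bay=W(b,np.array([[0,-.035]]),.0315);print("bay?",bay)
print("D top",back(t,*q([80,64],3,(130,250)),.0675),"side",back(s,*q([181,329-300],3,(195,155)),.0675))
print("tape",back(t,274.5,190,.012),"lens",back(t,474,330,.005))
E
python3 fit.py
```

```text
[ 0.5139 -0.2404  0.0792] 4.535989498800891 res [ 0.377   0.0786 -0.3732  0.4257 -0.4492 -0.115   0.4431 -0.341 ]
[ 0.5153 -0.2417  0.0809] 4.637847526716858 res [ 0.0422 -1.1756  1.1913  0.0812 -0.3105  1.294  -0.9457 -0.9815]
[ 0.5148 -0.2412  0.0803] 4.599018986283937 res [ 0.6022 -0.2811 -0.1716  0.0039 -0.1584 -0.5779  0.7595 -0.7383 -0.2573
 -1.2665  0.8028 -0.0102 -0.7416  1.1273 -1.2719 -1.1336]
[0.5179 0.2699 0.4202] 24.07821214114392 res [ 1.4843  1.2851  0.2741  0.9429 -1.7434 -1.722   0.0249 -0.3658]
hole [[0.4631 0.2454 0.    ]]
hole [[0.5179 0.2699 0.    ]]
hole [[0.5727 0.2944 0.    ]]
bay? [[ 0.5176 -0.276   0.0315]]
D top [0.5737 0.2964 0.0675] side [0.575  0.2955 0.0675]
tape [0.7556 0.0112 0.012 ] lens [ 0.3646 -0.426   0.005 ]
```

```bash
cat >> h.py <<'E'
import json
def pose():
    o=arm.get_obs();r=o["eef_rot"];return np.array(o["eef_pos"]),R.from_euler("xyz",r,degrees=True),o
def tool(az,elev,back=False,flip=False):
    """tool x: azimuth az, pointing 'elev' deg below horizontal; elev>90 points back; y horizontal"""
    a,e=np.radians(az),np.radians(elev);f=np.array([np.cos(a),np.sin(a),0]);x=f*np.cos(e)-np.array([0,0,1])*np.sin(e)
    y=np.array([-np.sin(a),np.cos(a),0])*(-1 if flip else 1);return R.from_matrix(np.c_[x,y,np.cross(x,y)])
def plan(wps,g,vm=.035,va=6.0,start=None):
    p,r=start or pose()[:2];out=[]
    for tp,tr in wps:
        d=(r.inv()*tr).magnitude()*57.3;n=max(1,int(np.ceil(max(np.linalg.norm(tp-p)/vm,d/va))))
        for k in range(n):
            m=n-k;np_=p+(tp-p)/m;w=(r.inv()*tr).as_rotvec(degrees=True)/m
            s=np.round(r.inv().apply(np_-p),4);w=np.round(w,2)
            out.append(s.tolist()+w.tolist()+[g]);p=p+r.apply(s);r=r*R.from_rotvec(w,degrees=True)
    for i in range(0,len(out),5): print(json.dumps([out[i:i+5]]))
    return p,r
E
cat > p1.py <<'E'
from h import *
np.set_printoptions(precision=3,suppress=True)
p,r,o=pose();print(r.as_matrix())
C=np.array([.574,.2955])
for fl in(0,1):
    t=tool(26,40,flip=fl);print(fl,(r.inv()*t).magnitude()*57.3)
t=tool(26,40,flip=0);x=t.as_matrix()[:,0]
G=np.array([C[0],C[1],.0565])+x*.009;print(G)
plan([(G-x*.075+[0,0,.03],t)],100)
E
python3 p1.py
```

```text
[[ 0.     0.377  0.926]
 [ 0.     0.926 -0.377]
 [-1.     0.     0.   ]]
0 68.33053767530274
1 136.60267872755333
[0.58  0.299 0.051]
[[[0.0072, -0.0152, 0.0297, -3.46, -3.61, 1.61, 100], [0.0086, -0.0172, 0.0282, -3.46, -3.61, 1.61, 100], [0.0098, -0.0191, 0.0266, -3.46, -3.61, 1.61, 100], [0.0108, -0.0209, 0.0247, -3.46, -3.61, 1.61, 100], [0.0117, -0.0227, 0.0227, -3.46, -3.61, 1.62, 100]]]
[[[0.0124, -0.0243, 0.0205, -3.46, -3.61, 1.61, 100], [0.013, -0.0258, 0.0182, -3.46, -3.61, 1.62, 100], [0.0133, -0.0272, 0.0158, -3.46, -3.61, 1.61, 100], [0.0134, -0.0285, 0.0132, -3.46, -3.61, 1.62, 100], [0.0133, -0.0296, 0.0106, -3.46, -3.61, 1.61, 100]]]
[[[0.0131, -0.0305, 0.008, -3.46, -3.62, 1.62, 100], [0.0126, -0.0313, 0.0053, -3.47, -3.61, 1.61, 100], [0.012, -0.0319, 0.0026, -3.46, -3.62, 1.62, 100]]]
```

Request:
servo_tool:
  steps:
    - [[0.007,-0.015,0.03,-3.5,-3.6,1.6,70],[0.009,-0.017,0.028,-3.5,-3.6,1.6,70],[0.01,-0.019,0.027,-3.5,-3.6,1.6,70],[0.011,-0.021,0.025,-3.5,-3.6,1.6,70],[0.012,-0.023,0.023,-3.5,-3.6,1.6,70]]

```text
clock: 1.72
eef_pos: [0.3563, 0.475, 0.1861]
eef_rot: [15.2, 70.2, 10.9]
force: [-0.0, 0.3, -0.7]
gripper_width: 0.0644
```

Request:
servo_tool:
  steps:
    - [[0.012,-0.024,0.02,-3.5,-3.6,1.6,70],[0.013,-0.026,0.018,-3.5,-3.6,1.6,70],[0.013,-0.027,0.016,-3.5,-3.6,1.6,70],[0.013,-0.028,0.013,-3.5,-3.6,1.6,70],[0.013,-0.03,0.011,-3.5,-3.6,1.6,70]]

```text
clock: 2.13
eef_pos: [0.4643, 0.3495, 0.1516]
eef_rot: [5.7, 51.0, 20.3]
force: [3.2, -0.5, -0.0]
gripper_width: 0.0611
```

Request:
servo_tool:
  steps:
    - [[0.013,-0.03,0.008,-3.5,-3.6,1.6,70],[0.013,-0.031,0.005,-3.5,-3.6,1.6,70],[0.012,-0.032,0.003,-3.5,-3.6,1.6,70],[0,0,0,0,0,0,70]]

```text
clock: 2.47
eef_pos: [0.5191, 0.2907, 0.1388]
eef_rot: [0.9, 42.4, 23.1]
force: [-0.1, -0.6, -1.1]
gripper_width: 0.0609
```

```bash
cat > p2.py <<'E'
from h import *
np.set_printoptions(precision=4,suppress=True)
C=np.array([.574,.2955]);t=tool(26,40);x=t.as_matrix()[:,0]
G=np.array([C[0],C[1],.0565])+x*.009
p,r,o=pose();print(p,G-x*.075+[0,0,.03],(r.inv()*t).as_rotvec(degrees=True),o["qpos"],o["force"],o["gripper_width"])
plan([(G-x*.05,t),(G,t)],70,vm=.025)
f=arm.grab_frame("top");save(f,"t2.png",(110,220,250,340),5)
E
python3 p2.py
```

```text
[0.5191 0.2907 0.1388] [0.5286 0.2733 0.1289] [-2.7824 -2.3586  2.2163] [-45.6418  -9.3577   6.2594 138.4429  71.801   13.4104   7.3599] [-0.1368 -0.5886 -1.0819] 0.06086764694166868
[[[0.0178, -0.0064, -0.009, -0.93, -0.79, 0.74, 70], [0.0175, -0.0064, -0.0093, -0.93, -0.78, 0.74, 70], [0.0173, -0.0066, -0.0096, -0.92, -0.79, 0.74, 70], [0.0167, 0.0, -0.0, -0.0, 0.0, -0.0, 70], [0.0167, 0.0, -0.0, -0.0, 0.0, -0.0, 70]]]
[[[0.0166, 0.0, -0.0, -0.0, 0.0, -0.0, 70]]]
```

Request:
servo_tool:
  steps:
    - [[0.018,-0.006,-0.009,-0.9,-0.8,0.7,70],[0.018,-0.006,-0.009,-0.9,-0.8,0.7,70],[0.017,-0.007,-0.01,-0.9,-0.8,0.7,70],[0,0,0,0,0,0,70]]

```text
clock: 2.85
eef_pos: [0.5344, 0.2911, 0.121]
eef_rot: [0.1, 40.5, 23.8]
force: [-0.4, -0.0, -0.8]
gripper_width: 0.0604
```

```bash
python3 p2.py | tee /dev/null
```

```text
[0.5344 0.2911 0.121 ] [0.5286 0.2733 0.1289] [-1.5585 -0.5348  1.6756] [-44.0576  -5.402    6.7202 139.1017 102.9459  10.9645 -21.7461] [-0.3808 -0.042  -0.775 ] 0.06044349023700543
[[[0.0149, -0.0066, -0.0123, -0.78, -0.27, 0.84, 70], [0.0148, -0.0067, -0.0125, -0.78, -0.26, 0.84, 70], [0.025, -0.0, -0.0, 0.0, -0.0, -0.0, 70], [0.025, -0.0, -0.0, 0.0, -0.0, -0.0, 70]]]
```

View pics/t2.png

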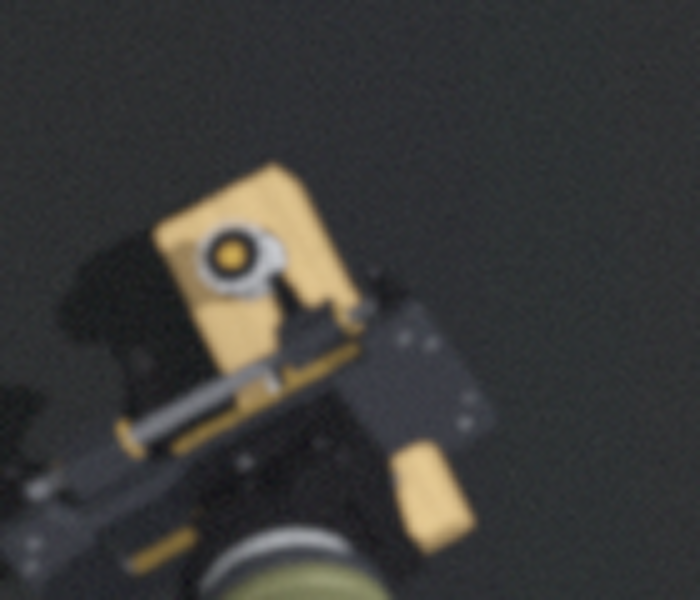

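```bash
cat > p3.py <<'E'
from h import *
np.set_printoptions(precision=4,suppress=True)
C=np.array([.574,.2955]);t=tool(24,50);x=t.as_matrix()[:,0]
G=np.array([C[0],C[1],.0565])+x*.009
p,r,o=pose();print(p,G,G-x*.06,(r.inv()*t).as_rotvec(degrees=True),o["qpos"],o["force"],o["gripper_width"])
import sys
plan([(G-x*.06,t),(G,t)] if len(sys.argv)<2 else [(G,t)],70,vm=.02,va=4)
E
python3 p3.py
```

```text
[0.5342 0.2914 0.1214] [0.5793 0.2979 0.0496] [0.5441 0.2822 0.0956] [-0.3026  9.4503  0.1051] [-44.0626  -5.4606   6.6807 139.0785 102.4413  10.9583 -21.2885] [0.1721 0.491  0.0726] 0.06093845738817352
[[[0.0069, -0.0042, -0.0054, -0.1, 3.15, 0.04, 70], [0.0073, -0.0042, -0.005, -0.1, 3.15, 0.03, 70], [0.0075, -0.0041, -0.0046, -0.1, 3.15, 0.04, 70], [0.02, -0.0, -0.0, -0.0, 0.0, -0.0, 70], [0.02, -0.0, -0.0, -0.0, 0.0, -0.0, 70]]]
[[[0.02, -0.0, -0.0, -0.0, 0.0, -0.01, 70]]]
```

Request:
servo_tool:
  steps:
    - [[0.007,-0.004,-0.005,0,3.2,0,70],[0.007,-0.004,-0.005,0,3.2,0,70],[0.007,-0.004,-0.005,0,3.1,0,70],[0,0,0,0,0,0,70]]

```text
clock: 3.23
eef_pos: [0.5402, 0.2841, 0.1105]
eef_rot: [-0.2, 44.9, 23.0]
force: [-0.9, -0.1, 0.5]
gripper_width: 0.0607
```

```bash
python3 p3.py 1
```

```text
[0.5402 0.2841 0.1105] [0.5793 0.2979 0.0496] [0.5441 0.2822 0.0956] [-0.5658  5.0926  0.6931] [-43.055   -3.9108   7.3438 136.2253  71.1644   9.8773  10.5642] [-0.945  -0.0711  0.5302] 0.060662460457421685
[[[0.0181, -0.0006, -0.0035, -0.14, 1.27, 0.17, 70], [0.0181, -0.0007, -0.0031, -0.14, 1.27, 0.17, 70], [0.0182, -0.0007, -0.0027, -0.14, 1.28, 0.18, 70], [0.0182, -0.0008, -0.0022, -0.15, 1.27, 0.17, 70]]]
```

Request:
servo_tool:
  steps:
    - [[0.008,0,-0.003,-0.3,2.5,0.3,70],[0.008,0,-0.003,-0.3,2.6,0.3,70],[0,0,0,0,0,0,70]]

```text
clock: 3.48
eef_pos: [0.5442, 0.2842, 0.1008]
eef_rot: [-0.5, 47.9, 23.1]
force: [0.3, 0.1, 0.3]
gripper_width: 0.0609
```

```bash
python3 p3.py 1
```

```text
[0.5442 0.2842 0.1008] [0.5793 0.2979 0.0496] [0.5441 0.2822 0.0956] [-0.1922  2.1165  0.5789] [-45.1784  -2.2134  10.4153 134.1039  51.3779  10.3585  31.1257] [0.3298 0.106  0.2589] 0.06085120498376277
[[[0.0158, -0.0003, -0.0016, -0.05, 0.53, 0.14, 70], [0.0158, -0.0003, -0.0015, -0.05, 0.53, 0.15, 70], [0.0158, -0.0004, -0.0013, -0.05, 0.53, 0.14, 70], [0.0158, -0.0004, -0.0012, -0.04, 0.53, 0.15, 70]]]
```

Request:
servo_tool:
  steps:
    - [[0.013,0,-0.002,0,1,0.3,70],[0.013,0,-0.001,0,1,0.3,70],[0.013,0,-0.001,0,0,0,70],[0,0,0,0,0,0,70]]

```text
clock: 3.82
eef_pos: [0.5642, 0.2922, 0.0664]
eef_rot: [-0.0, 50.0, 23.9]
force: [-0.9, -0.1, -0.5]
gripper_width: 0.0609
```

```bash
python3 p3.py 1
```

```text
[0.5642 0.2922 0.0664] [0.5793 0.2979 0.0496] [0.5441 0.2822 0.0956] [-0.0679 -0.0051  0.0611] [-45.5425   4.6037  12.6453 131.2306  46.9969   6.8652  35.626 ] [-0.8581 -0.1345 -0.5301] 0.06094419573266513
[[[0.0116, -0.0005, 0.0007, -0.03, -0.0, 0.03, 70], [0.0116, -0.0005, 0.0008, -0.04, -0.01, 0.03, 70]]]
```

Request:
servo_tool:
  steps:
    - [[0.01,0,0.001,0,2,0,70],[0.008,0,0.002,0,2,0,70],[0.005,0,0,0,0,0,70],[0,0,0,0,0,0,70]]

```text
clock: 4.15
eef_pos: [0.5791, 0.2971, 0.0535]
eef_rot: [-0.1, 53.4, 23.7]
force: [0.6, -0.9, -0.4]
gripper_width: 0.0609
```

```bash
python3 p3.py 1; python3 -c "
from h import *
save(arm.grab_frame('side'),'s3.png',(190,120,300,220),6)"
```

```text
[0.5791 0.2971 0.0535] [0.5793 0.2979 0.0496] [0.5441 0.2822 0.0956] [-0.1472 -3.38    0.1992] [-36.9758   8.2732   4.7368 126.821   28.0049   9.7857  55.1138] [ 0.6419 -0.8539 -0.4059] 0.06092254104549106
[[[0.0034, 0.0006, -0.002, -0.15, -3.38, 0.2, 70]]]
```

View pics/s3.png

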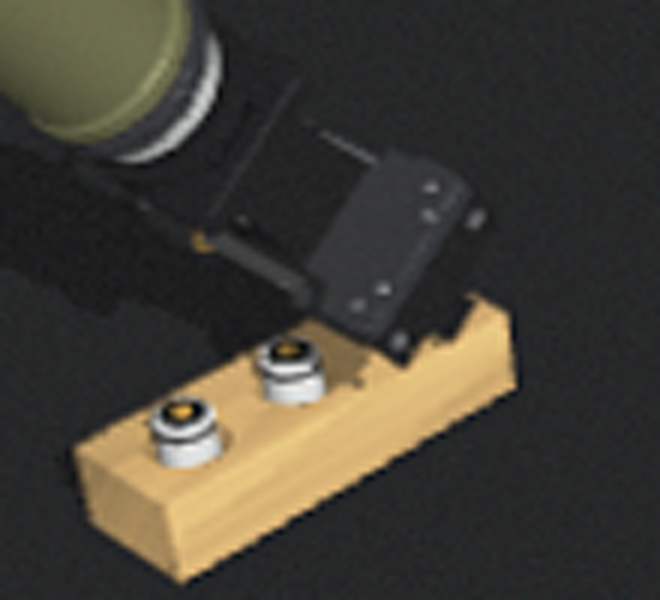

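Request:
servo_tool:
  steps:
    - [[0.003,0,-0.0025,0,0,0,70],[0,0,0,0,0,0,20],[0,0,0,0,0,0,20],[0,0,0,0,0,0,20],[0,0,0,0,0,0,20]]

```text
clock: 4.62
eef_pos: [0.5782, 0.2973, 0.0495]
eef_rot: [-0.2, 53.4, 23.8]
force: [-0.0, 0.4, -0.3]
gripper_width: 0.0418
```

Request:
servo_tool:
  steps:
    - [[0,0,0,0,0,0,20],[0,0,0,0,0,0,20]]

```text
clock: 4.78
eef_pos: [0.5784, 0.2973, 0.0495]
eef_rot: [-0.1, 53.4, 23.8]
force: [-0.9, 1.3, 0.6]
gripper_width: 0.0323
```

Request:
servo_tool:
  steps:
    - [[0,0,0,0,0,0,20],[-0.008,0,0.006,0,0,0,20],[-0.016,0,0.012,0,0,0,20],[-0.016,0,0.012,0,0,0,20],[-0.02,0,0.015,0,0,0,20]]

```text
clock: 5.2
eef_pos: [0.5773, 0.2964, 0.1227]
eef_rot: [-0.2, 53.7, 23.7]
force: [0.3, -0.3, -0.8]
gripper_width: 0.0319
```

Request:
servo_tool:
  steps:
    - [[-0.02,0,0.015,0,0,0,20],[-0.02,0,0.015,0,0,0,20],[0,0,0,0,0,0,20]]

```text
clock: 5.45
eef_pos: [0.582, 0.2991, 0.1813]
eef_rot: [0.0, 52.9, 23.8]
force: [1.2, 0.8, 0.8]
gripper_width: 0.0321
```

```bash
cat > p4.py <<'E'
from h import *
np.set_printoptions(precision=4,suppress=True)
p,r,o=pose();print(p,o["qpos"],o["force"],o["gripper_width"])
L=np.array([.60,.03,.13])
for az in(5,): 
    t=tool(az,143.4);print((r.inv()*t).as_rotvec(degrees=True))
    plan([(L,t)],20,vm=.03,va=6)
save(arm.grab_frame('side'),'s4.png',(190,60,350,200),5)
E
python3 p4.py
```

```text
[0.582  0.2991 0.1813] [-31.5079  -2.5524  -0.9221 120.6425  11.9766  25.5839  72.2619] [1.2277 0.7656 0.7826] 0.032123654365006596
[20.7108 89.6353  2.9531]
[[[-0.0009, -0.0158, -0.0065, 1.29, 5.6, 0.18, 20], [-0.0003, -0.016, -0.0062, 1.29, 5.6, 0.19, 20], [0.0002, -0.0161, -0.0059, 1.29, 5.6, 0.18, 20], [0.0007, -0.0163, -0.0055, 1.3, 5.6, 0.19, 20], [0.0011, -0.0164, -0.005, 1.29, 5.6, 0.18, 20]]]
[[[0.0016, -0.0165, -0.0045, 1.3, 5.6, 0.19, 20], [0.0019, -0.0166, -0.004, 1.29, 5.6, 0.18, 20], [0.0022, -0.0167, -0.0034, 1.3, 5.6, 0.19, 20], [0.0025, -0.0167, -0.0028, 1.29, 5.6, 0.18, 20], [0.0027, -0.0168, -0.0021, 1.3, 5.61, 0.19, 20]]]
[[[0.0028, -0.0169, -0.0015, 1.29, 5.6, 0.18, 20], [0.0028, -0.0169, -0.0008, 1.3, 5.61, 0.19, 20], [0.0029, -0.0169, -0.0002, 1.29, 5.6, 0.18, 20], [0.0028, -0.0169, 0.0005, 1.3, 5.61, 0.19, 20], [0.0026, -0.0169, 0.0011, 1.29, 5.6, 0.18, 20]]]
[[[0.0025, -0.0169, 0.0017, 1.3, 5.61, 0.19, 20]]]
```

View pics/s4.png

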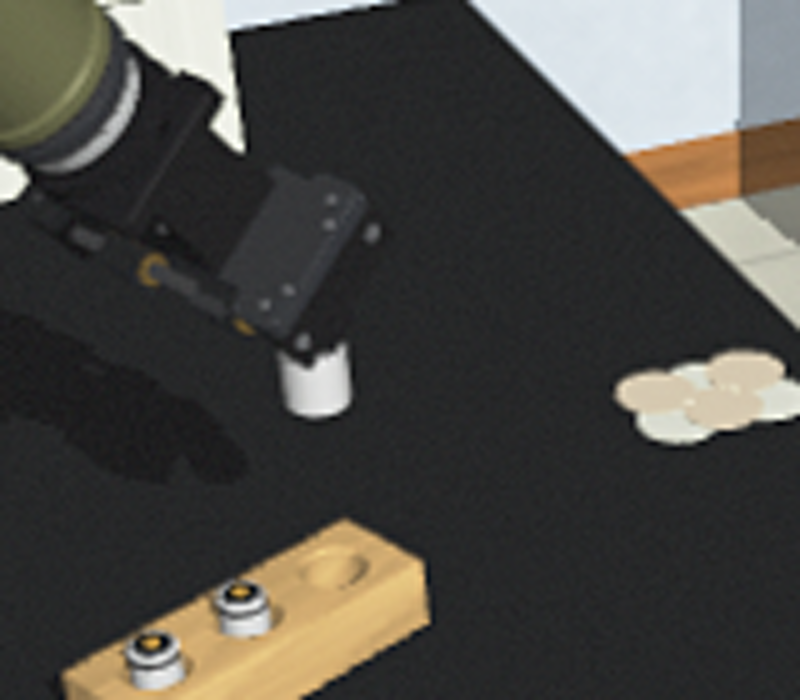

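Request:
servo_tool:
  steps:
    - [[0,-0.016,-0.007,1.3,5.6,0.2,20],[0,-0.016,-0.007,1.3,5.6,0.2,20],[0,-0.016,-0.007,1.3,5.6,0.2,20],[0,-0.016,-0.006,1.3,5.6,0.2,20],[0,-0.016,-0.006,1.3,5.6,0.2,20]]

```text
clock: 5.92
eef_pos: [0.5802, 0.2114, 0.1565]
eef_rot: [22.6, 81.4, 40.5]
force: [0.6, 0.6, -2.4]
gripper_width: 0.0323
```

Request:
servo_tool:
  steps:
    - [[0.001,-0.016,-0.006,1.3,5.6,0.2,20],[0.001,-0.017,-0.005,1.3,5.6,0.2,20],[0.001,-0.017,-0.005,1.3,5.6,0.2,20],[0.002,-0.017,-0.004,1.3,5.6,0.2,20],[0.002,-0.017,-0.003,1.3,5.6,0.2,20]]

```text
clock: 6.33
eef_pos: [0.5808, 0.1248, 0.1447]
eef_rot: [169.9, 69.3, -177.8]
force: [0.7, 1.1, -2.0]
gripper_width: 0.0323
```

```bash
sed -i 's/L=.*/L=np.array([.57,.03,.12])/;s/^save.*//' p4.py; python3 p4.py
```

```text
[0.5808 0.1248 0.1447] [-19.3268  30.4777   9.8881  78.6158  -7.6957  91.9323  93.5745] [ 0.7101  1.0859 -2.0117] 0.03231325922432331
[ 7.562  32.7221  1.1881]
[[[0.0047, -0.0153, -0.0035, 1.26, 5.45, 0.2, 20], [0.0049, -0.0154, -0.0028, 1.26, 5.45, 0.2, 20], [0.0051, -0.0155, -0.0019, 1.26, 5.46, 0.2, 20], [0.0052, -0.0156, -0.0011, 1.26, 5.45, 0.2, 20], [0.0053, -0.0156, -0.0003, 1.26, 5.46, 0.19, 20]]]
[[[0.0051, -0.0156, 0.0006, 1.26, 5.45, 0.2, 20]]]
```

```bash
sed -i 's/L=.*/L=np.array([.53,.03,.06])/;s/^save.*//' p4.py; python3 p4.py
```

```text
[0.5808 0.1248 0.1447] [-19.3268  30.4777   9.8881  78.6158  -7.6957  91.9323  93.5745] [ 0.7101  1.0859 -2.0117] 0.03231325922432331
[ 7.562  32.7221  1.1881]
[[[0.0164, -0.0146, -0.0062, 1.26, 5.45, 0.2, 20], [0.0169, -0.0148, -0.0042, 1.26, 5.45, 0.2, 20], [0.0171, -0.0149, -0.0023, 1.26, 5.46, 0.2, 20], [0.0172, -0.015, -0.0003, 1.26, 5.45, 0.2, 20], [0.0171, -0.0151, 0.0016, 1.26, 5.46, 0.19, 20]]]
[[[0.0167, -0.015, 0.0036, 1.26, 5.45, 0.2, 20]]]
```

Request:
servo_tool:
  steps:
    - [[0.016,-0.015,-0.006,1.3,5.4,0.2,20],[0.017,-0.015,-0.004,1.3,5.4,0.2,20],[0.017,-0.015,-0.002,1.3,5.4,0.2,20],[0.017,-0.015,0,1.3,5.4,0.2,20],[0.017,-0.015,0.002,1.3,5.4,0.2,20]]

```text
clock: 6.75
eef_pos: [0.5403, 0.0458, 0.0724]
eef_rot: [179.0, 42.4, -174.9]
force: [0.4, -0.2, -2.1]
gripper_width: 0.032
```

Request:
servo_tool:
  steps:
    - [[0.016,-0.015,0.003,1.3,5.4,0.2,20],[0,0,0,0,0,0,20]]

```text
clock: 6.92
eef_pos: [0.5277, 0.0262, 0.0505]
eef_rot: [-179.5, 36.1, -175.1]
force: [-1.5, -0.8, -4.7]
gripper_width: 0.0323
```

```bash
sed -i 's/L=.*/L=np.array([.53,.03,.0118])/;s/^save.*//' p4.py; python3 p4.py
```

```text
[0.5277 0.0262 0.0505] [-12.3805  54.8827  12.3678  65.7769  -6.7859 114.1833  94.7415] [-1.536  -0.7996 -4.6865] 0.03226387775121208
[-0.5412 -0.497  -0.1082]
[[[0.0104, 0.0019, 0.0164, -0.27, -0.25, -0.05, 20], [0.0104, 0.0019, 0.0163, -0.27, -0.25, -0.06, 20]]]
```

Request:
servo_tool:
  steps:
    - [[0.007,0,0.009,-0.3,-0.2,0,20],[0.006,0,0.009,-0.3,-0.2,0,20],[0.004,0,0.005,0,0,0,20],[0.002,0,0.0025,0,0,0,20],[0,0,0,0,0,0,20]]

```text
clock: 7.33
eef_pos: [0.5337, 0.0322, 0.0311]
eef_rot: [179.3, 37.9, -175.1]
force: [-0.3, -0.2, -1.8]
gripper_width: 0.032
```

```bash
python3 p4.py;python3 -c "
from h import *
save(arm.grab_frame('side'),'s5.png',(240,170,400,300),5)"
```

```text
[0.5337 0.0322 0.0311] [-12.501   55.4924  11.8664  65.8925  -7.1203 111.6696  95.2708] [-0.3245 -0.2262 -1.7933] 0.03198521415551452
[ 0.6104  1.2623 -0.0813]
[[[0.0149, -0.002, 0.0128, 0.61, 1.26, -0.08, 20]]]
```

View pics/s5.png

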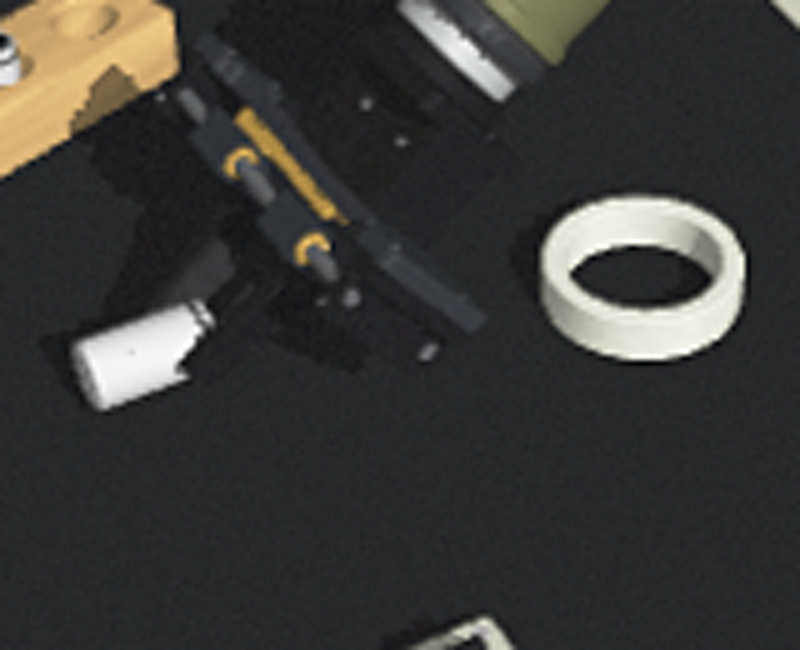

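Request:
servo_tool:
  steps:
    - [[0.005,0,0.006,0,0.6,0,20],[0.004,0,0.005,0,0.5,0,20],[0,0,0,0,0,0,20]]

```text
clock: 7.63
eef_pos: [0.532, 0.0313, 0.0141]
eef_rot: [179.4, 36.5, -175.1]
force: [-0.4, 0.1, -2.1]
gripper_width: 0.0321
```

Request:
servo_tool:
  steps:
    - [[0.001,0,0.0015,0,0,0,20],[0,0,0,0,0,0,20]]

```text
clock: 7.8
eef_pos: [0.5327, 0.0312, 0.0137]
eef_rot: [179.4, 36.5, -175.1]
force: [-0.2, -0.1, -1.1]
gripper_width: 0.0325
```

Request:
servo_tool:
  steps:
    - [[0.001,0,0.0015,0,0,0,20],[0,0,0,0,0,0,20]]

```text
clock: 7.97
eef_pos: [0.5328, 0.0311, 0.0136]
eef_rot: [179.4, 36.5, -175.1]
force: [-0.6, -0.5, 4.7]
gripper_width: 0.032
```

Request:
servo_tool:
  steps:
    - [[0,0,0,0,0,0,45],[0,0,0,0,0,0,60],[0,0,0,0,0,0,70],[0,0,0,0,0,0,70]]

```text
clock: 8.3
eef_pos: [0.5329, 0.0312, 0.0118]
eef_rot: [179.4, 36.6, -175.1]
force: [-0.5, -0.2, 0.4]
gripper_width: 0.0514
```

Request:
servo_tool:
  steps:
    - [[-0.01,0,0,0,0,0,70],[-0.025,0,0,0,0,0,70],[-0.03,0,0,0,0,0,70],[-0.02,0,-0.02,0,-4,0,70],[-0.01,0,-0.03,0,-6,0,70]]

```text
clock: 8.72
eef_pos: [0.567, 0.034, 0.0939]
eef_rot: [179.3, 47.0, -175.3]
force: [1.3, -0.7, -0.3]
gripper_width: 0.0609
```

```bash
cat > p5.py <<'E'
from h import *
np.set_printoptions(precision=4,suppress=True)
p,r,o=pose();print(p,o["eef_rot"],o["qpos"],o["gripper_width"])
t=tool(5,90);plan([(np.array([.52,.03,.16]),t)],70,vm=.03,va=6)
for n in("side","top"):
    f=arm.grab_frame(n)
    for k in("cell_mid","cell_button"): print(n,[(np.round(b["rect"],1).tolist(),round(b["conf"],2)) for b in arm.boxes_of(k,f)[:2]])
    for x in(-.04,-.07,0): print(proj(f,[.52+x,.03,.0165]))
E
python3 p5.py
```

```text
[0.567  0.034  0.0939] [ 179.2644   46.959  -175.2543] [ -8.7746  47.8907   5.4281  65.3112  -3.4073 110.0171  92.0377] 0.06091271276032014
[[[-0.002, 0.0001, -0.0099, 0.06, -5.38, -0.05, 70], [-0.0029, 0.0001, -0.0097, 0.06, -5.38, -0.05, 70], [-0.0039, 0.0001, -0.0094, 0.06, -5.38, -0.05, 70], [-0.0047, 0.0001, -0.009, 0.06, -5.38, -0.04, 70], [-0.0055, 0.0001, -0.0085, 0.06, -5.38, -0.04, 70]]]
[[[-0.0063, 0.0, -0.008, 0.05, -5.38, -0.05, 70], [-0.0071, 0.0001, -0.0073, 0.06, -5.38, -0.04, 70], [-0.0077, -0.0, -0.0067, 0.05, -5.38, -0.05, 70]]]
side [([259.5, 237.8, 283.7, 258.0], 0.59)]
side [([256.0, 239.1, 285.1, 254.8], 0.72)]
[252.9045 251.2236]
[240.105  255.0625]
[269.6571 246.199 ]
top [([278.3, 283.0, 281.0, 297.1], 0.64)]
top [([277.3, 283.7, 282.2, 297.2], 0.56)]
[276.8613 301.3746]
[278.0133 314.0443]
[275.3418 284.6627]
```

Request:
servo_tool:
  steps:
    - [[-0.002,0,-0.01,0,-5.4,0,70],[-0.003,0,-0.01,0,-5.4,0,70],[-0.004,0,-0.009,0,-5.4,0,70],[-0.005,0,-0.009,0,-5.4,0,70],[-0.006,0,-0.008,0,-5.4,0,70]]

```text
clock: 9.43
eef_pos: [0.5386, 0.0308, 0.1426]
eef_rot: [178.4, 74.5, -176.3]
force: [0.7, -0.3, 0.8]
gripper_width: 0.0607
```

Request:
servo_tool:
  steps:
    - [[-0.006,0,-0.008,0,-5.4,0,70],[-0.007,0,-0.007,0,-5.4,0,70],[-0.008,0,-0.007,0,-5.4,0,70],[0,0,0,0,0,0,70]]

```text
clock: 9.77
eef_pos: [0.5169, 0.0282, 0.1689]
eef_rot: [37.8, 89.2, 43.0]
force: [-0.3, -0.5, -0.1]
gripper_width: 0.0609
```

```bash
python3 p5.py; python3 -c "
from h import *
s=arm.grab_frame('side');t=arm.grab_frame('top')
a=s['frame'][220:275,235:315,::-1];b=t['frame'][225:315,340:440,::-1]
z=lambda i,k:cv2.resize(i,None,fx=k,fy=k,interpolation=cv2.INTER_CUBIC)
A=z(a,7);B=z(s['frame'][325:375,290:355,::-1],7);print(A.shape,B.shape)
m=np.zeros((600,800,3),np.uint8);m[:250,:400]=z(a,5)[:250,:400];m[250:250+350,:455]=z(s['frame'][320:370,290:355,::-1],7);m[0:250,420:420+380]=z(t['frame'][250:300,370:446,::-1],5)
cv2.imwrite('pics/m6.png',m)"
```

```text
[0.5169 0.0282 0.1689] [37.8076 89.2203 43.0249] [-10.4933   3.8067   4.9656 106.6024  -0.861   68.9885  89.9813] 0.06092832707698443
[[[0.0089, 0.0014, 0.0032, 0.22, 0.62, -0.48, 70]]]
side [([257.3, 238.3, 283.2, 254.4], 0.69)]
side [([257.4, 237.2, 282.2, 257.9], 0.58)]
[252.9045 251.2236]
[240.105  255.0625]
[269.6571 246.199 ]
top [([164.6, 292.4, 181.3, 299.4], 0.66)]
top []
[276.8613 301.3746]
[278.0133 314.0443]
[275.3418 284.6627]
(385, 560, 3) (350, 455, 3)
```

View pics/m6.png

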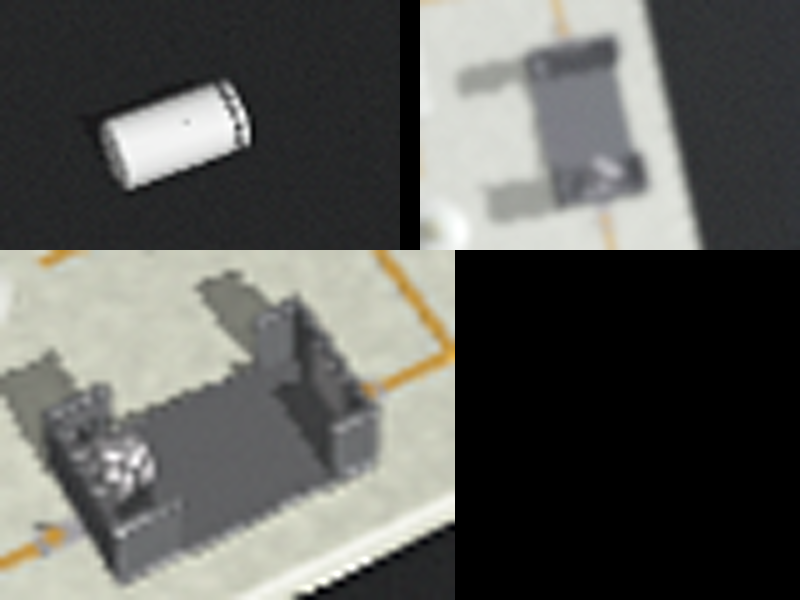

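```bash
cat > hold.py <<'E'
from h import *
from scipy.optimize import least_squares
np.set_printoptions(precision=4,suppress=True)
s=arm.grab_frame("side");t=arm.grab_frame("top")
S=[((123,333),-43.25,-21.5,12),((378,212),33.75,-21.5,12),((115,278),-43.25,-21.5,37),((378,155),33.75,-21.5,37),((45,158),-43.25,21.5,37),((293,45),33.75,21.5,37)]
T=[((526-420,52),33.75,21.5,24),((613-420,36),33.75,-21.5,37),((556-420,207),-43.25,21.5,12)]
obs=[(s,(np.array(p)+.5)/7-.5+[290,320],l) for p,*l in S]
obt=[(t,(np.array(p)+.5)/5-.5+[370,250],l) for p,*l in T]
def w(p,l):
    c,q=np.cos(p[2]),np.sin(p[2]);x,y,z=np.array(l)/1000;return [p[0]+c*x-q*y,p[1]+q*x+c*y,z]
for ob in(obs,obt,obs+obt):
    f=lambda p:np.concatenate([proj(c,w(p,l))-o for c,o,l in ob])
    r=least_squares(f,[.52,-.276,.08]);print(r.x,np.degrees(r.x[2]),f(r.x))
print(back(s,270.2,246.8,.0165))
E
python3 hold.py
```

```text
[ 0.518  -0.2745  0.0925] 5.30027370363144 [-0.4074  0.5489  0.1773 -0.0468  0.1138  0.3186  0.2961 -0.088  -0.8034
 -0.0949  0.643  -0.8261]
[ 0.5169 -0.2733  0.0762] 4.366578569764009 [-0.3775 -0.073   0.6729 -1.0648 -0.3007  1.1247]
[ 0.5178 -0.2742  0.0917] 5.252625755677044 [-0.5846  0.4506  0.0166 -0.1137 -0.0668  0.2199  0.1322 -0.155  -0.9583
 -0.1952  0.5025 -0.8963 -0.2174 -0.3128  0.7707 -1.5776  0.3478  0.787 ]
[0.5205 0.0275 0.0165]
```

```bash
cat > p6.py <<'E'
from h import *
t=tool(4.9,90);plan([(np.array([.520,.030,.06]),t),(np.array([.520,.030,.0075]),t)],70,vm=.03,va=6)
E
python3 p6.py
```

```text
[[[0.027, 0.0001, -0.0004, 0.09, 0.12, -0.11, 70], [0.0269, 0.0001, -0.0004, 0.08, 0.12, -0.11, 70], [0.027, 0.0002, -0.0003, 0.09, 0.12, -0.11, 70], [0.0269, 0.0003, -0.0002, 0.08, 0.12, -0.12, 70], [0.0263, -0.0, -0.0, 0.0, 0.0, 0.0, 70]]]
[[[0.0262, -0.0, -0.0, 0.0, 0.0, 0.0, 70]]]
```

Request:
servo_tool:
  steps:
    - [[0.027,0,0,0.1,0.1,-0.1,70],[0.027,0,0,0.1,0.1,-0.1,70],[0.027,0,0,0.1,0.1,-0.1,70],[0.02,0,0,0.1,0.1,-0.1,70],[0,0,0,0,0,0,70]]

```text
clock: 10.68
eef_pos: [0.5178, 0.0293, 0.0631]
eef_rot: [173.5, 89.7, 178.4]
force: [-0.2, -0.6, -1.1]
gripper_width: 0.0611
```

```bash
cat > p6.py <<'E'
from h import *
print(pose()[0],(pose()[1].inv()*tool(4.9,90)).as_rotvec(degrees=True))
t=tool(4.9,90);plan([(np.array([.520,.030,.0075]),t)],70,vm=.02,va=6)
E
python3 p6.py
```

```text
[0.51784019 0.02925445 0.06306779] [-0.04264235 -0.32473273 -0.03707221]
[[[0.0185, 0.0002, 0.0008, -0.01, -0.11, -0.01, 70], [0.0185, 0.0002, 0.0008, -0.02, -0.11, -0.01, 70], [0.0186, 0.0001, 0.0008, -0.01, -0.1, -0.02, 70]]]
```

Request:
servo_tool:
  steps:
    - [[0.018,0,0.001,0,-0.1,0,70],[0.018,0,0.001,0,-0.1,0,70],[0.014,0,0,0,-0.1,0,70],[0.005,0,0,0,0,0,70],[0,0,0,0,0,0,70]]

```text
clock: 11.1
eef_pos: [0.5231, 0.0296, 0.0123]
eef_rot: [8.5, 89.6, 13.4]
force: [-0.4, -0.0, -0.2]
gripper_width: 0.061
```

Request:
servo_tool:
  steps:
    - [[0,0,0,0,0,0,45],[0,0,0,0,0,0,20],[0,0,0,0,0,0,20],[0,0,0,0,0,0,20],[0,0,0,0,0,0,20]]

```text
clock: 11.52
eef_pos: [0.5239, 0.0298, 0.0133]
eef_rot: [7.0, 89.5, 11.8]
force: [-0.7, 0.4, -0.6]
gripper_width: 0.0356
```

Request:
servo_tool:
  steps:
    - [[0,0,0,0,0,0,20],[0,0,0,0,0,0,20]]

```text
clock: 11.68
eef_pos: [0.5238, 0.0299, 0.0131]
eef_rot: [8.0, 89.5, 12.8]
force: [0.1, 0.0, 2.8]
gripper_width: 0.0325
```

```bash
cat > p7.py <<'E'
from h import *
np.set_printoptions(precision=4,suppress=True)
p,r,o=pose();print(p,(r.inv()*tool(4.9,90)).as_rotvec(degrees=True),o["qpos"],o["force"],o["gripper_width"])
a=np.radians(4.7);B=np.array([.5178,-.2755,.0315]);ex=np.array([np.cos(a),np.sin(a),0])
# tool: elevation 90-25 => cell button up 25 deg
t=tool(4.7,65);x=t.as_matrix()[:,0];z=-0
zt=t.as_matrix()[:,2]   # cell axis (button) direction
def tcp(cx,cz,d=.0,dz=.009,t=t):
    M=t.as_matrix();return B+ex*cx+np.array([0,0,cz])+M[:,2]*(-d)+M[:,0]*dz
print(zt,tcp(0,.05))
plan([(p+[0,0,.09],r),(tcp(.01,.06),t)],20,vm=.03,va=6)
E
python3 p7.py
```

```text
[0.5238 0.0299 0.0131] [-0.0505  0.524  -0.073 ] [-10.3351  14.756    4.673  113.9269  -1.6162  50.85    90.0432] [0.0729 0.0271 2.8332] 0.032520279729317605
[0.9033 0.0743 0.4226] [ 0.5216 -0.2752  0.0733]
[[[-0.03, 0.0, 0.0003, 0.0, 0.0, 0.0, 20], [-0.03, 0.0001, 0.0003, 0.0, 0.0, 0.0, 20], [-0.03, 0.0, 0.0002, 0.0, 0.0, 0.0, 20], [0.0017, -0.0276, -0.0017, 0.01, -2.23, -0.01, 20], [0.0017, -0.0276, -0.0017, 0.01, -2.22, -0.01, 20]]]
[[[0.0016, -0.0276, -0.0018, 0.01, -2.23, -0.01, 20], [0.0016, -0.0276, -0.0018, 0.01, -2.22, -0.01, 20], [0.0015, -0.0276, -0.0019, 0.01, -2.23, -0.01, 20], [0.0014, -0.0276, -0.0019, 0.01, -2.22, -0.01, 20], [0.0014, -0.0276, -0.002, 0.01, -2.23, -0.01, 20]]]
[[[0.0013, -0.0277, -0.002, 0.02, -2.22, -0.01, 20], [0.0012, -0.0276, -0.0021, 0.01, -2.23, -0.01, 20], [0.0011, -0.0277, -0.0021, 0.02, -2.22, -0.01, 20], [0.001, -0.0276, -0.0022, 0.01, -2.23, -0.01, 20]]]
```

Request:
servo_tool:
  steps:
    - [[0,0,0,0,0,0,50],[0,0,0,0,0,0,55],[0.003,0,-0.002,0,0.3,0,55],[0.003,0,-0.002,0,0.2,0,55],[0,0,0,0,0,0,55]]

```text
clock: 12.1
eef_pos: [0.5184, 0.0292, 0.0056]
eef_rot: [160.3, 89.8, 165.1]
force: [0.7, 0.6, -0.5]
gripper_width: 0.0471
```

```bash
python3 p7.py|head -1
```

```text
[0.5184 0.0292 0.0056] [-0.0609 -0.1573 -0.0566] [-10.3084  15.2797   4.6575 114.3328  -1.6633  50.6038  90.0835] [ 0.7391  0.5897 -0.5117] 0.04708022929425911
```

Request:
servo_tool:
  steps:
    - [[0,0,0,0,0,0,20],[0,0,0,0,0,0,20],[0,0,0,0,0,0,20],[0,0,0,0,0,0,20],[0,0,0,0,0,0,20]]

```text
clock: 12.52
eef_pos: [0.5196, 0.0294, 0.0066]
eef_rot: [100.0, 89.9, 104.9]
force: [-0.4, 0.1, -1.6]
gripper_width: 0.0324
```

```bash
sed -i 's/d=.0,dz=.009/d=.0026,dz=.0109/' p7.py; python3 p7.py
```

```text
[0.5196 0.0294 0.0066] [-0.0556 -0.0114 -0.0645] [-10.3125  15.2194   4.6559 114.2548  -1.664   50.5959  90.0819] [-0.3961  0.1244 -1.6273] 0.032418931661816947
[0.9033 0.0743 0.4226] [ 0.52   -0.2753  0.0705]
[[[-0.03, 0.0, -0.0, 0.0, 0.0, 0.0, 20], [-0.03, 0.0001, -0.0, -0.0, 0.0, -0.0, 20], [-0.03, 0.0, -0.0, -0.0, 0.0, -0.0, 20], [0.0014, -0.0276, -0.0014, 0.01, -2.27, -0.01, 20], [0.0014, -0.0276, -0.0014, 0.01, -2.27, -0.01, 20]]]
[[[0.0013, -0.0276, -0.0015, 0.01, -2.27, -0.01, 20], [0.0013, -0.0276, -0.0015, 0.01, -2.28, -0.01, 20], [0.0012, -0.0276, -0.0016, 0.01, -2.27, -0.01, 20], [0.0012, -0.0276, -0.0016, 0.01, -2.28, -0.01, 20], [0.0011, -0.0276, -0.0017, 0.01, -2.27, -0.01, 20]]]
[[[0.001, -0.0276, -0.0017, 0.01, -2.28, -0.01, 20], [0.001, -0.0276, -0.0018, 0.02, -2.27, -0.01, 20], [0.0009, -0.0277, -0.0018, 0.02, -2.28, -0.0, 20], [0.0008, -0.0276, -0.0017, 0.01, -2.27, -0.01, 20]]]
```

Request:
servo_tool:
  steps:
    - [[-0.02,0,0,0,0,0,20],[-0.035,0,0,0,0,0,20],[-0.035,0,0,0,0,0,20],[0.001,-0.028,-0.001,0,-2.3,0,20],[0.001,-0.028,-0.001,0,-2.3,0,20]]

```text
clock: 12.93
eef_pos: [0.5252, -0.0254, 0.0974]
eef_rot: [0.6, 85.0, 5.7]
force: [0.3, -0.8, -2.4]
gripper_width: 0.0319
```

Request:
servo_tool:
  steps:
    - [[0.001,-0.028,-0.001,0,-2.3,0,20],[0.001,-0.028,-0.002,0,-2.3,0,20],[0.001,-0.028,-0.002,0,-2.3,0,20],[0.001,-0.028,-0.002,0,-2.3,0,20],[0.001,-0.028,-0.002,0,-2.3,0,20]]

```text
clock: 13.35
eef_pos: [0.5256, -0.1681, 0.0879]
eef_rot: [0.1, 73.8, 5.0]
force: [0.9, -0.1, -2.2]
gripper_width: 0.0323
```

Request:
servo_tool:
  steps:
    - [[0.001,-0.028,-0.002,0,-2.3,0,20],[0.001,-0.028,-0.002,0,-2.3,0,20],[0.001,-0.02,-0.002,0,-2.3,0,20],[0,0,0,0,0,0,20],[0,0,0,0,0,0,20]]

```text
clock: 13.77
eef_pos: [0.5263, -0.2443, 0.0823]
eef_rot: [0.3, 67.1, 4.9]
force: [0.3, 0.6, -1.5]
gripper_width: 0.0325
```

```bash
sed -i 's/d=.0026,dz=.0109/d=.0014,dz=.0099/;s/^plan.*/print((r.inv()*t).as_rotvec(degrees=True));plan([(tcp(.008,.045),t)],20,vm=.02,va=4)\nplan([(tcp(.008,.018),t)],20,vm=.015,va=4,start=(tcp(.008,.045),t))/' p7.py; python3 p7.py
python3 -c "
from h import *
s=arm.grab_frame('side');save(s,'s7.png',(270,270,390,380),6)"
```

```text
[ 0.5263 -0.2443  0.0823] [-0.2851 22.8732 -0.0673] [ 11.681    4.6002  19.5562 120.6319 -24.002   38.5843 142.2641] [ 0.278   0.5628 -1.4949] 0.032508611086014126
[0.9033 0.0743 0.4226] [ 0.5207 -0.2753  0.0719]
[-0.1081 -2.1269 -0.0852]
[[[0.007, -0.0152, -0.003, -0.05, -1.06, -0.04, 20], [0.007, -0.0152, -0.0031, -0.06, -1.07, -0.05, 20]]]
[[[0.0122, 0.0, -0.0057, 0.0, 0.0, 0.0, 20], [0.0123, 0.0, -0.0057, 0.0, 0.0, 0.0, 20]]]
```

View pics/s7.png

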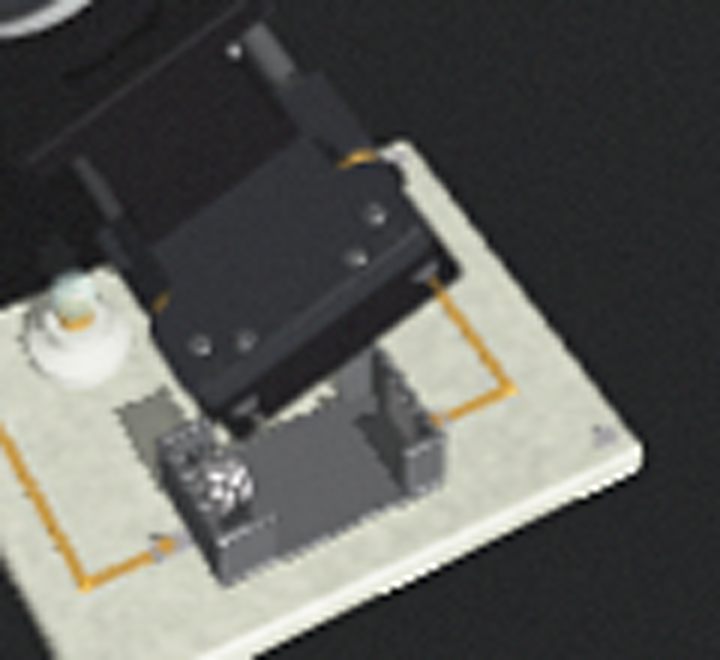

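Request:
servo_tool:
  steps:
    - [[0.007,-0.015,-0.003,0,-1,0,20],[0.007,-0.015,-0.003,0,-1.1,0,20],[0.008,0,-0.004,0,0,0,20],[0,0,0,0,0,0,20]]

```text
clock: 14.15
eef_pos: [0.5294, -0.2709, 0.0569]
eef_rot: [0.5, 65.1, 5.4]
force: [-0.0, 1.3, -0.8]
gripper_width: 0.0321
```

```bash
cat > p8.py <<'E'
from h import *
import sys
np.set_printoptions(precision=4,suppress=True)
a=np.radians(4.7);B=np.array([.5178,-.2755,.0315]);ex=np.array([np.cos(a),np.sin(a),0]);ey=np.array([-ex[1],ex[0],0])
D,DZ=-.0014,.0099
p,r,o=pose();M=r.as_matrix();c=p-M[:,2]*D-M[:,0]*DZ-B
print("cell cx,cy,cz mm",1000*np.array([c@ex,c@ey,c[2]]),"tilt",np.degrees(np.arcsin(M[2,2])),"yaw",np.degrees(np.arctan2(M[1,2],M[0,2])),"Fx,y,z",[round(float(np.dot(o["force"],v)),2) for v in(ex,ey,[0,0,1])],"q",np.round(o["qpos"],1),o["gripper_width"])
if len(sys.argv)>1:
    cx,cy,cz,th=map(float,sys.argv[1:5]);t=tool(4.7,90-th);T=t.as_matrix()
    plan([(B+ex*cx/1e3+ey*cy/1e3+np.array([0,0,cz/1e3])+T[:,2]*D+T[:,0]*DZ,t)],20,vm=float(sys.argv[5]) if len(sys.argv)>5 else .012,va=3)
E
python3 p8.py 9 0 18 25
```

```text
cell cx,cy,cz mm [ 9.0716  3.5365 34.9904] tilt 24.89316069300428 yaw 4.858420909300365 Fx,y,z [0.07, 1.27, -0.84] q [ 17.4   8.6  17.8 120.6 -32.3  35.9 153.3] 0.032119061950360545
[[[0.0077, -0.0018, -0.0036, 0.07, -0.05, -0.15, 20], [0.0077, -0.0018, -0.0036, 0.07, -0.06, -0.14, 20]]]
```

Request:
servo_tool:
  steps:
    - [[0.004,-0.001,-0.002,0,1.5,-0.1,20],[0.004,-0.002,-0.002,0,0,0,20],[0,0,0,0,0,0,20]]

```text
clock: 14.4
eef_pos: [0.5308, -0.2742, 0.0496]
eef_rot: [-0.0, 66.4, 5.0]
force: [-0.3, 1.1, -1.4]
gripper_width: 0.0322
```

```bash
python3 p8.py 9 0 18 24
```

```text
cell cx,cy,cz mm [10.3576  0.189  27.7591] tilt 23.564903858117816 yaw 4.989286376208872 Fx,y,z [-0.2, 1.14, -1.36] q [ 17.3   9.8  17.4 119.7 -30.8  36.1 151.8] 0.03215819480887339
[[[0.0084, -0.0002, -0.0051, 0.26, -0.44, -0.12, 20]]]
```

Request:
servo_tool:
  steps:
    - [[0.006,0,-0.003,0.1,-0.2,-0.1,20],[0.005,0,-0.003,0.1,-0.2,0,20],[0,0,0,0,0,0,20]]

```text
clock: 14.65
eef_pos: [0.528, -0.2747, 0.036]
eef_rot: [0.2, 66.1, 4.8]
force: [-0.8, 0.1, -1.7]
gripper_width: 0.0324
```

```bash
python3 p8.py 2 0 14 24 .004
```

```text
cell cx,cy,cz mm [ 7.5059 -0.0135 14.1212] tilt 23.89252413607085 yaw 4.598850677511112 Fx,y,z [-0.75, 0.19, -1.74] q [ 21.1  10.7  13.8 120.6 -32.   34.1 153.3] 0.032372345660471424
[[[-0.0011, -0.0, -0.0025, -0.05, -0.05, -0.01, 20], [-0.001, 0.0, -0.0026, -0.04, -0.06, -0.02, 20]]]
```

Request:
servo_tool:
  steps:
    - [[-0.001,0,-0.0025,0,0,0,20],[-0.001,0,-0.0025,0,0,0,20],[0,0,0,0,0,0,20]]

```text
clock: 14.9
eef_pos: [0.5236, -0.2766, 0.0377]
eef_rot: [-0.1, 66.0, 4.4]
force: [2.2, 0.8, -1.2]
gripper_width: 0.0323
```

```bash
python3 p8.py -3 0 14 24 .004
python3 -c "
from h import *
s=arm.grab_frame('side');save(s,'s8.png',(280,290,380,375),7)"
```

```text
cell cx,cy,cz mm [ 2.9366 -1.5082 15.8568] tilt 24.027422196979394 yaw 4.574253594797317 Fx,y,z [2.23, 0.64, -1.15] q [ 22.6  10.2  12.6 121.  -31.7  34.  153.4] 0.0323255368640319
[[[-0.0004, 0.0008, -0.0031, -0.06, 0.01, 0.05, 20], [-0.0003, 0.0007, -0.0031, -0.05, 0.02, 0.05, 20]]]
```

View pics/s8.png

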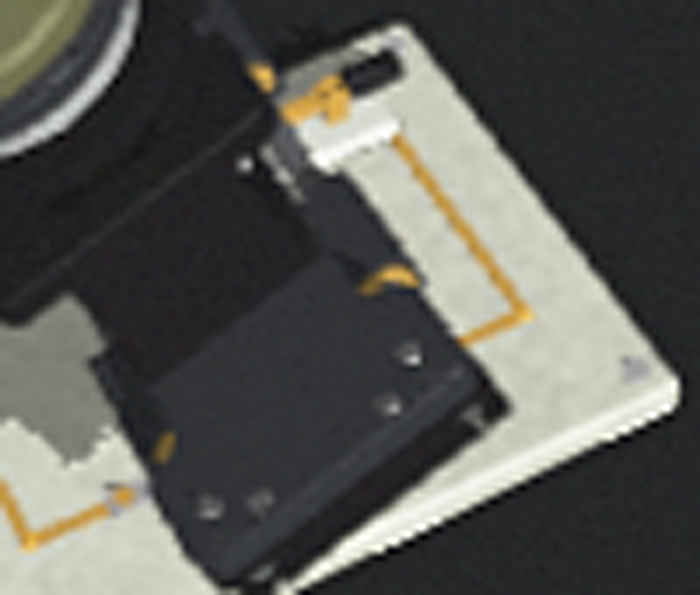

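Request:
servo_tool:
  steps:
    - [[-0.001,0.001,-0.003,0,0,0,20],[-0.001,0.001,-0.003,0,0,0,20],[0,0,0,0,0,0,20]]

```text
clock: 15.2
eef_pos: [0.5184, -0.276, 0.0381]
eef_rot: [-0.4, 65.8, 4.1]
force: [5.6, -1.1, -0.0]
gripper_width: 0.0323
```

```bash
python3 p8.py -4 0 13 24 .004
```

```text
cell cx,cy,cz mm [-2.222  -0.5461 16.252 ] tilt 24.158987908027594 yaw 4.598095410123873 Fx,y,z [5.44, -1.6, -0.02] q [ 24.    9.5  11.4 121.7 -31.4  33.7 153.5] 0.032260534665873405
[[[0.0022, 0.0006, -0.003, -0.09, 0.16, 0.24, 20]]]
```

Request:
servo_tool:
  steps:
    - [[0.001,0,-0.002,0,0.1,0.1,20],[0.001,0,-0.001,0,0.1,0.1,20],[0,0,0,0,0,0,20]]

```text
clock: 15.45
eef_pos: [0.5183, -0.2761, 0.0364]
eef_rot: [-0.0, 65.9, 4.6]
force: [4.6, -0.2, 4.5]
gripper_width: 0.0325
```

```bash
python3 p8.py -4.2 0 12.3 24 .004
```

```text
cell cx,cy,cz mm [-2.3018 -0.604  14.5075] tilt 24.09361894512983 yaw 4.639007387570492 Fx,y,z [4.57, -0.53, 4.45] q [ 25.5   9.8   9.9 121.5 -31.3  33.7 153.6] 0.032464179911006384
[[[0.0012, 0.0006, -0.0027, -0.06, 0.09, 0.04, 20]]]
```

Request:
servo_tool:
  steps:
    - [[0.001,0,-0.002,0,0,0,20],[0.0005,0.0005,-0.002,0,0,0,20],[0,0,0,0,0,0,20]]

```text
clock: 15.7
eef_pos: [0.5164, -0.2763, 0.0345]
eef_rot: [-0.2, 65.8, 4.4]
force: [7.9, 0.2, 7.7]
gripper_width: 0.0323
```

```bash
python3 p8.py -4.2 0 12.3 24 .004
```

```text
cell cx,cy,cz mm [-4.2306 -0.6382 12.6278] tilt 24.225333935662718 yaw 4.664381940146312 Fx,y,z [7.89, -0.4, 7.69] q [ 27.8   9.8   7.6 121.8 -31.1  33.2 153.7] 0.032280696923989605
[[[0.0003, 0.0007, -0.0001, -0.03, 0.23, 0.12, 20]]]
```

```bash
python3 p8.py -4.3 0 8.8 16 .004
```

```text
cell cx,cy,cz mm [-4.2306 -0.6382 12.6278] tilt 24.225333935662718 yaw 4.664381940146312 Fx,y,z [7.89, -0.4, 7.69] q [ 27.8   9.8   7.6 121.8 -31.1  33.2 153.7] 0.032280696923989605
[[[0.0011, 0.0002, -0.001, -0.01, 2.74, 0.04, 20], [0.0011, 0.0002, -0.001, -0.02, 2.74, 0.04, 20], [0.0011, 0.0003, -0.0009, -0.01, 2.75, 0.04, 20]]]
```

Request:
servo_tool:
  steps:
    - [[0.001,0,-0.001,0,2,0,20],[0.001,0,-0.001,0,2,0,20],[0.001,0,-0.001,0,2,0,20],[0,0,0,0,0,0,20]]

```text
clock: 16.03
eef_pos: [0.5165, -0.2761, 0.0308]
eef_rot: [-0.6, 71.8, 4.2]
force: [8.0, -0.8, 4.6]
gripper_width: 0.0321
```

```bash
python3 p8.py -4.2 0 6.2 11 .004
```

```text
cell cx,cy,cz mm [-3.1079 -0.428   9.1711] tilt 18.226524094251925 yaw 4.813057067808118 Fx,y,z [7.88, -1.46, 4.62] q [ 23.6  11.7   9.4 118.  -21.1  37.5 142.7] 0.03208028682750129
[[[0.0007, 0.0002, -0.0011, 0.03, 2.41, 0.05, 20], [0.0008, 0.0001, -0.001, 0.03, 2.41, 0.05, 20], [0.0009, 0.0002, -0.001, 0.04, 2.41, 0.06, 20]]]
```

Request:
servo_tool:
  steps:
    - [[0.0005,0,-0.0015,0,2.4,0,20],[0.001,0,-0.001,0,2.4,0,20],[0.001,0,-0.001,0,2.4,0,20],[0,0,0,0,0,0,20]]

```text
clock: 16.37
eef_pos: [0.5142, -0.2752, 0.0265]
eef_rot: [-0.6, 79.0, 4.3]
force: [8.8, -0.0, 1.5]
gripper_width: 0.032
```

```bash
python3 p8.py -3.8 0 3.6 6 .004
```

```text
cell cx,cy,cz mm [-4.0931  0.5823  5.0166] tilt 11.020251836627457 yaw 4.843579820029228 Fx,y,z [8.76, -0.73, 1.49] q [ 19.6  14.7  10.9 113.4 -13.   43.8 133.5] 0.031967987645973736
[[[0.0006, -0.0003, -0.0004, 0.07, 2.51, 0.05, 20], [0.0007, -0.0003, -0.0004, 0.07, 2.51, 0.04, 20]]]
```

Request:
servo_tool:
  steps:
    - [[0.0005,0,-0.0005,0,2.5,0,20],[0.0005,0,-0.0005,0,2.5,0,20],[0,0,0,0,0,0,20]]

```text
clock: 16.62
eef_pos: [0.513, -0.2748, 0.0243]
eef_rot: [-0.6, 84.0, 4.2]
force: [8.3, 0.8, 0.3]
gripper_width: 0.0321
```

```bash
python3 p8.py -3.3 0 1 0.5 .004
```

```text
cell cx,cy,cz mm [-4.3783  1.0814  2.798 ] tilt 5.976284676411355 yaw 4.851997801409172 Fx,y,z [8.32, 0.11, 0.34] q [ 17.3  17.1  11.7 109.9  -8.9  48.6 128.8] 0.0320923593062208
[[[0.0009, -0.0005, -0.0, 0.07, 2.74, 0.03, 20], [0.0008, -0.0006, -0.0, 0.08, 2.74, 0.03, 20]]]
```

Request:
servo_tool:
  steps:
    - [[0.0005,-0.0005,0,0,2.7,0,20],[0.0005,-0.0005,0,0,2.7,0,20],[0,0,0,0,0,0,20]]

```text
clock: 16.87
eef_pos: [0.5127, -0.2747, 0.022]
eef_rot: [4.8, 89.5, 9.7]
force: [8.0, 1.1, -1.5]
gripper_width: 0.0323
```

```bash
python3 p8.py -2 0 0 0 .004
```

```text
cell cx,cy,cz mm [-3.7474  1.2087  0.443 ] tilt 0.4955481714175858 yaw 4.8884721128580395 Fx,y,z [8.08, 0.45, -1.48] q [ 15.2  20.3  12.4 105.8  -5.6  54.1 125. ] 0.032337723483970605
[[[0.0004, -0.0012, 0.0017, 0.19, 0.5, -0.04, 20]]]
```

Request:
servo_tool:
  steps:
    - [[0.0008,-0.0005,0.0008,0,0.5,0,20],[0,0,0,0,0,0,20]]

```text
clock: 17.03
eef_pos: [0.5124, -0.2749, 0.0219]
eef_rot: [75.6, 89.9, 80.4]
force: [7.5, 2.5, 1.7]
gripper_width: 0.0322
```

Request:
servo_tool:
  steps:
    - [[0.0008,0,0.001,0,0,0,20],[0,0,0,0,0,0,20]]

```text
clock: 17.2
eef_pos: [0.5124, -0.2749, 0.0218]
eef_rot: [92.7, 89.8, 97.5]
force: [3.4, 2.9, 8.3]
gripper_width: 0.0319
```

```bash
python3 p8.py 0 0 0 0 .004
```

```text
cell cx,cy,cz mm [-3.886   0.9864  0.1597] tilt -0.008477457292008661 yaw 4.756946481311307 Fx,y,z [3.58, 2.57, 8.35] q [ 15.1  20.6  12.4 105.4  -5.5  54.7 124.7] 0.03187371180045584
[[[0.0001, -0.0005, 0.0019, 0.03, -0.0, -0.09, 20], [0.0001, -0.0005, 0.002, 0.03, -0.01, -0.09, 20]]]
```

Request:
servo_tool:
  steps:
    - [[-0.0007,-0.0005,0.0015,0,0,0,20],[0,0,0.0015,0,0,0,20],[0,0,0,0,0,0,20]]

```text
clock: 17.45
eef_pos: [0.5144, -0.2751, 0.0217]
eef_rot: [118.9, 89.8, 123.6]
force: [3.9, 3.4, 5.8]
gripper_width: 0.0323
```

```bash
python3 p8.py 0 0 0 0 .004
```

```text
cell cx,cy,cz mm [-1.966   0.6239  0.1346] tilt -0.11794255040604137 yaw 4.73389208000093 Fx,y,z [4.15, 3.07, 5.79] q [ 15.1  20.9  12.4 105.   -5.5  54.9 124.6] 0.032264296739977646
[[[0.0001, -0.0007, 0.002, 0.03, -0.12, -0.21, 20]]]
```

Request:
servo_tool:
  steps:
    - [[-0.0003,0.001,0.001,0,0,0,20],[0,0.0005,0.001,0,0,0,20],[0,0,0,0,0,0,20]]

```text
clock: 17.7
eef_pos: [0.515, -0.2751, 0.0217]
eef_rot: [150.3, 89.8, 155.0]
force: [1.5, 1.4, 5.9]
gripper_width: 0.0322
```

```bash
python3 p8.py 0 1 0 0 .004
```

```text
cell cx,cy,cz mm [-1.2777  0.6466  0.1436] tilt -0.2115435659868474 yaw 4.684118890759101 Fx,y,z [1.65, 1.23, 5.87] q [ 14.9  21.   12.5 104.9  -5.4  54.9 124.4] 0.03217372651470671
[[[0.0001, 0.0003, 0.0013, -0.02, -0.21, -0.12, 20]]]
```

Request:
servo_tool:
  steps:
    - [[0,0,0,0,0,0,30],[0,0,0,0,0,0,40],[0,0,0,0,0,0,55],[0,0,0,0,0,0,60],[0,0,0,0,0,0,60]]

```text
clock: 18.12
eef_pos: [0.5126, -0.2753, 0.0198]
eef_rot: [158.6, 89.5, 163.2]
force: [-0.7, 0.3, -0.1]
gripper_width: 0.0469
```

```bash
python3 p8.py 0 1 0 0 .004
```

```text
cell cx,cy,cz mm [-3.6465  0.6109 -1.8021] tilt -0.4451028019936738 yaw 4.631067653364757 Fx,y,z [-0.68, 0.31, -0.07] q [ 15.   21.1  12.5 105.1  -5.4  54.9 124.4] 0.0468896251871764
[[[-0.0009, 0.0002, 0.0019, -0.03, -0.22, -0.09, 20], [-0.0009, 0.0002, 0.0018, -0.04, -0.23, -0.08, 20]]]
```

Request:
servo_tool:
  steps:
    - [[-0.005,0,0,0,0,0,60],[-0.015,0,0,0,0,0,60],[-0.03,0,0,0,0,0,60],[-0.035,0,0,0,0,0,60],[-0.035,0,0,0,0,0,60]]

```text
clock: 18.53
eef_pos: [0.5135, -0.2753, 0.1414]
eef_rot: [157.4, 89.5, 162.0]
force: [0.7, -0.4, 0.6]
gripper_width: 0.0521
```

Request:
servo_tool:
  steps:
    - [[-0.03,0.03,0,0,0,0,60],[-0.02,0.035,0,0,0,0,60],[-0.01,0.035,0,0,0,0,60],[0,0.035,0,0,0,0,60],[0,0.02,0,0,0,0,60]]

```text
clock: 18.95
eef_pos: [0.5025, -0.1174, 0.2019]
eef_rot: [133.4, 89.7, 138.2]
force: [-0.1, 0.7, -0.1]
gripper_width: 0.0523
```

```bash
python3 -c "
from h import *
s=arm.grab_frame('side');t=arm.grab_frame('top')
z=lambda i,k:cv2.resize(i,None,fx=k,fy=k,interpolation=cv2.INTER_CUBIC)
m=np.zeros((600,800,3),np.uint8);m[:360,:440]=z(s['frame'][315:375,288:361,::-1],6)[:360,:440].copy() if 0 else cv2.resize(s['frame'][315:375,288:361,::-1],(440,360),interpolation=cv2.INTER_CUBIC)
m[:360,440:]=cv2.resize(t['frame'][225:325,340:440,::-1],(360,360),interpolation=cv2.INTER_CUBIC)
m[360:600,:320]=cv2.resize(s['frame'][:,:,::-1],(320,240));m[360:600,400:720]=cv2.resize(t['frame'][:,:,::-1],(320,240))
cv2.imwrite('pics/m9.png',m)
for n,f in(('s',s),('t',t)):
  for k in('tape','lens','cell_button','small_a_mid'): print(n,k,[(np.round(b['rect'],1).tolist(),round(b['conf'],2)) for b in arm.boxes_of(k,f)[:2]])
  print([np.round(proj(f,[.5178+np.cos(.082)*x,-.2745+np.sin(.082)*x,.048]),1) for x in(-.03,.02875)])
print(arm.get_obs()['clock'])
"
```

```text
s tape [([351.0, 210.9, 385.1, 240.1], 0.95)]
s lens [([217.0, 189.3, 223.0, 197.5], 0.6), ([231.8, 441.0, 293.1, 476.7], 0.57)]
s cell_button [([305.6, 332.5, 341.2, 356.4], 0.61)]
s small_a_mid [([214.8, 188.8, 223.5, 197.7], 0.47), ([305.9, 331.9, 340.2, 357.5], 0.37)]
[array([306.7, 343.8]), array([335.5, 330.8])]
t tape [([255.5, 170.8, 295.6, 208.1], 0.95), ([375.1, 232.2, 425.9, 320.8], 0.27)]
t lens [([461.4, 316.0, 490.1, 378.2], 0.96)]
t cell_button [([394.7, 259.7, 410.8, 286.2], 0.82)]
t small_a_mid [([174.2, 311.3, 189.8, 327.9], 0.42)]
[array([407. , 282.6]), array([401.5, 258.2])]
19.45
```

View pics/m9.png

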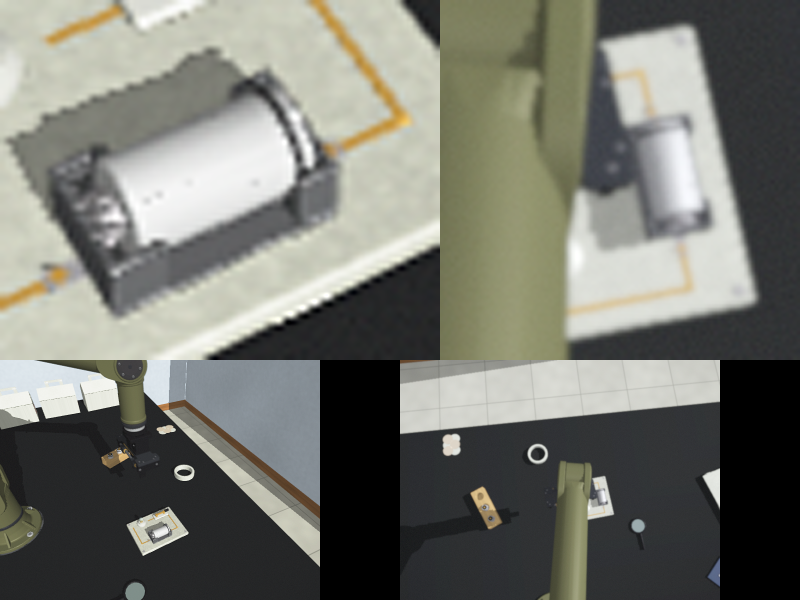

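The picture shows the cell lying level in the holder: the black line near its button end is at the plain contact (about pixel 270,110 in the left crop), and the spring is against its flat end (about 105,205). Tape, lens and both small cells look unmoved.

```bash
python3 -c "
from rig import arm
print(arm.finish_job())"
```

```text
the job is handed in; nothing more can be done
None
```

The D cell is in the holder on the test board, the right way round, and the job is handed in.

**What I did:**
- I lifted the cell out of the stand with the tool tilted and laid it on the bench.
- I re-gripped it at the middle from above and carried it to the holder, tilted about 24° with the button up.
- I pressed the flat end against the spring until the wrist read about 8 N, roughly 10 mm of travel. I kept that load on while tipping the button end down behind the contact.
- Once the floor pushed back, I eased the cell towards the contact, let go and backed the arm away.

**Last checks:**
- **Cell:** the final pictures show it lying level between the end walls, with its black line at the contact end and the spring on the flat end. In the top view it lies within about a pixel and a half (3–4 mm) of its intended place.
- **Bystanders:** the tape and lens boxes match the first pictures to about 4 pixels, within the detector's scatter. Both small cells still stand in the stand.
- **Robot:** the force at release read about zero, the hand was clear of the board, and the clock was at 19.5 s.

**What disagreed or came close:**
- While settling, the cell rubbed sideways with about 3 N, suggesting my holder position was 1–2 mm off across. I moved it back slightly and the force dropped.
- Joint 7 came within about half a degree of its limit at full tilt but did not pass it.
- The detector once took a small cell for the lens.
- I did not measure the spring's final compression directly.

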